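Take the cast toy lorry out of its mould and set it to dry

ROBOT

A 6-joint arm with a two-finger parallel gripper is mounted at the origin on the work surface. World frame = base frame: x ahead of the robot, y to its left, z up, the work surface at z = 0. Lengths are in mm, angles in rad, forces in N, time in s.
With the tool pointing down it reaches from about 400 to 825 mm from the base axis. Payload 7 kg.
Tool frame: the origin (TCP) lies at the very end of the fingers, on their centre line; the grasp point (between the pads) lies 19 mm behind it; z points along the fingers, y is the line along which they close (so a half turn about z gives the same grasp; the last joint's range is limited). The gripper opens to 88 mm and grips with 3 to 60 N. Pads are 19 mm wide; open, the fingers measure 130 mm over their backs; the gripper's body (78 mm by 193 mm) begins 47 mm behind the grasp point.
Start: joints at [-0.908, 0.359, 0.012, 0, -1.224, -0.288], TCP at [247.081, -628.129, 226.561] pointing down, gripper open.
Joint ranges: [-3.07, 3.07], [-1.43, 2.12], [-1.02, 1.25], [-3.03, 1.67], [-3.05, -0], [-3.03, 3.03]. Speed limits (rad/s): [2.39, 2.39, 3.01, 3.14, 3.14, 3.14].

INTERFACE

Orientations are given as a unit quaternion [x, y, z, w].
In Python, from plant import bot gives the robot as it stands. Calls block until the motion is done:
- bot.move_ptp(position, orientation): joint-space move of the TCP to a pose.
- bot.line_to(position, velocity=150, ori=None): straight line of the TCP; ori=None keeps the orientation; velocity is the mean speed in mm/s.
- bot.move_joints(angles): joint-space move.
- bot.move_gripper(opening, force=None): finger opening in mm; force is the grip in N (None keeps the last); returns when the fingers have stopped.
- bot.pause(seconds).
- bot.solve_ik(position, orientation): joint angles nearest the present ones, or None.
- bot.read_state(): the state.
- bot.camera(name): name is "scene" or "side" or "wrist"; returns the picture (400x640x3 uint8, red, green, blue); there is no depth.
- bot.get_calibration(name): a dict with "fx", "fy", "cx", "cy" (pixels), "view" (4x4, takes a point from world to camera coordinates); the wrist camera has in their place "T_tool_cam" (4x4, takes a point from camera to tool coordinates, whose origin is the TCP and whose axes are the flange's). Camera axes: x right, y up, looking along -z (the intrinsics and any distortion apply to the point x, -y, -z); pixel columns grow to the right and rows downward; lengths in mm; the calibration is good to about 2 mm. The wrist camera is an equidistant fisheye: a pixel r from the principal point sees the ray r / f radians off the axis. A picture is of the moment at which its call begins: read the wrist's pose just before it. get_calibration takes no time and is no camera call.
A pose or a line that the arm cannot do raises bot.Unreachable and nothing moves.
- bot.close_job(): hands the job in; it is judged then, once.
The state is a dict: "t": time; "joint_pos": joint angles; "qvel": joint speeds; "tau": joint torques, N m; "tcp_pos": TCP position; "eef_rot": TCP orientation; "contact_force": force on the tool from outside, world axes, zero at the start; "moment": the same for the moment, N m; "width": finger opening in mm; "finger_force": force on a finger pad.
Only numpy, scipy, OpenCV 4.12 (cv2) and the standard library are available. Lean on these libraries where they do the work, as an engineer would, in place of code of your own. Each camera call takes 0.05 s, during which the arm holds its last target. There are 200 camera calls.

TASK

At the craft table, swing the hold-down bar on the mould round to its stop and leave it there, then lift the cast toy lorry straight up out of the mould cavity. Keep it level and set it down gently, without dropping it, in the middle of the empty bay of the drying tray, in line with the bay and with its nose pointing the same way as the two lorries already there. Leave those two lorries, the toy locomotive and the paint pot where they are.

Things in the scene. Friction and masses are not known exactly. Their poses are not given: they have to be found in the camera images.
- mould: Lower mould half: grey plastic block fixed to the table, x -86 to +66, y -46 to +46, 28 mm high. Origin on the table under the middle of the cavity, z up. Open cavity 104 (x) x 44 (y) x 18 mm deep, floor at z = 10 mm, holds the casting. Steel register pins 6 mm high at x = -76 and +58, y = +-36. Bar's pivot post at x = -69, y = 0.
- mould_pivot (a point): Point on the vertical pivot axis of the hold-down bar, 62 mm above the table, at x = -69 mm, y = 0 of the mould, at the level of the bar's upper face.
- holdbar (a joint): Angle (rad) of the aluminium hold-down bar about its vertical pivot. 0: along the mould's +x, over the casting; grows anticlockwise from above, to the mould's +y, up to the stop at 1.8. Stays where left; 2 N at the knob moves it. Bar 22 mm wide, underside 54 and top 62 mm above the table, from 12 mm behind the pivot to 92 mm out.
- bar_knob (a point): Middle of the upright black knob on the bar, a cylinder 18 mm across and 28 mm high, 80 mm from the pivot; the point lies 76 mm above the table (knob from 62 to 90 mm).
- casting: White plaster toy lorry, 150 g, right way up in the cavity, underside 10 mm above the table. Origin: centre of its underside, x to its nose, z up. Chassis 100 x 40 x 16 mm; cargo box 34 mm wide, x -48 to +10, top z = 40 (22 mm proud of the mould's face); cab 34 mm wide, x 14 to 36, top z = 33; low bonnet in front, top z = 23.
- casting_grip (a point): Point on the top of the casting's cargo box above its centre of mass (x = -6, z = 40 mm of the casting): the 34 mm wide box can be gripped across its sides (along the casting's y) here.
- casting_nose (a point): Front end of the casting, at x = +50, y = 0, z = 8 mm of the casting.
- tray: Plywood drying tray fixed to the table, 144 (x) x 270 mm (y). Floor 6 mm above the table, rims and two dividers 14 mm above it. Three bays at y = -86, 0, +86 mm, each 132 mm along x and 82 mm wide. Origin on the table under the centre. The lorries' noses point to the tray's +x.
- bay: The empty bay of the tray (any of the three), marked only by being empty: origin at the centre of its floor, 6 mm above the table; x along the bay, in the direction in which the lorry's nose must point.
- lorry_b: One of two castings of the same shape and size as the casting, already drying in the tray; origin at the centre of its underside, x to its nose. Leave it alone.
- lorry_c: The other casting already drying in the tray, same shape; origin at the centre of its underside, x to its nose. Leave it alone.
- loco: Loose wooden toy locomotive, 100 x 48 x 75 mm, beyond the work; origin at the centre of its underside. Leave it alone.
- pot: Loose closed paint pot, 60 mm across, 75 mm high, beyond the work; origin at the centre of its underside. Leave it alone.
There are look-alikes about, which are no part of the job. What is shaped like the casting but orange or purple is not meant. Of the things that look like the mould, the largest one is meant.

How it is judged (in metres and radians):
On the way, in this order (a step that is already met when the one before it is completed fails the run):
1. the hold-down bar is swung round to its stop, the casting still in the cavity (value of joint holdbar above 1.6 rad and z of casting in the frame of mould below 0.016 m), for 0.1 s.
2. the casting is lifted level, clear of the mould (z of casting in the frame of mould above 0.035 m and angle between casting's own z axis and vertical below 0.35 rad), for 0.1 s.
At the end, for the whole second after the job is handed in: Bar at its stop (over 1.6 rad); casting flat on the empty bay's floor, within 15 mm of its middle and 0.2 rad of its direction, nose to the bay's +x, upright, at rest; the other lorries within 12 mm, locomotive and pot within 20 mm of their starts (value of joint holdbar above 1.6 rad and horizontal distance between casting and bay below 0.015 m and z of casting in the frame of bay below 0.004 m and angle between the x axis of casting and the x axis of bay, either way round below 0.2 rad and x of casting_nose in the frame of bay above 0.025 m and angle between casting's own z axis and vertical below 0.1 rad and linear speed of casting below 0.02 m/s and distance of each of lorry_b, lorry_c from where it was at the start of the episode below 0.012 m and distance of each of loco, pot from where it was at the start of the episode below 0.02 m); the robot touches nothing.
It fails at once if the casting is tipped by more than 0.5 rad (angle between casting's own z axis and vertical above 0.5 rad).
It fails at once if the casting is dropped or thrown (moves faster than 0.3 m/s while not held by the fingers) (contact force between the fingers and casting below 0.1 N and linear speed of casting above 0.3 m/s).
It fails at once if one of the other lorries is pushed more than 12 mm (distance of any of lorry_b, lorry_c from where it was at the start of the episode above 0.012 m).
It fails at once if the locomotive or the paint pot is pushed more than 20 mm (distance of any of loco, pot from where it was at the start of the episode above 0.02 m).
It also fails if it takes over 51 s, if anything falls off the work surface, if the arm or the gripper's body presses on something with over 40 N, if the wrist force passes 120 N, or if a joint passes its speed limit or range.

## Working session

There is one attempt and no reset: what is moved stays moved. The work goes in short steps, each a Python script; the robot and the scene stay as the last script left them, time stands still between calls to the robot, and variables do not carry over. Pictures are saved under pics/ and viewed, at most 10 in all, crops included, and the job is handed in when it is done.

```bash
mkdir -p pics; ls
python3 - <<'E'
from plant import bot
import cv2,numpy as np
for n in ["scene","side"]:
    im=bot.camera(n); cv2.imwrite(f"pics/{n}0.png",im[:,:,::-1]); 
    c=bot.get_calibration(n); print(n,{k:np.round(v,3).tolist() if not isinstance(v,str) else v for k,v in c.items()})
s=bot.read_state();print(s)
im=bot.camera("wrist"); cv2.imwrite("pics/wrist0.png",im[:,:,::-1]); print(bot.get_calibration("wrist"))
E
```

```text
pics
scene {'fx': 479.827, 'fy': 479.827, 'cx': 316.248, 'cy': 200.074, 'view': [[-0.334, 0.943, -0.001, 173.913], [-0.699, -0.247, 0.671, 340.455], [0.632, 0.225, 0.741, -1473.644], [0.0, 0.0, 0.0, 1.0]]}
side {'fx': 510.343, 'fy': 510.343, 'cx': 324.231, 'cy': 206.67, 'view': [[-0.924, -0.383, -0.006, 494.882], [0.243, -0.596, 0.765, -186.714], [-0.297, 0.705, 0.644, -944.239], [0.0, 0.0, 0.0, 1.0]]}
{'t': 0.1, 'joint_pos': array([-9.07880776e-01,  3.59312244e-01,  1.11528485e-02, -2.96617948e-04,
       -1.22408105e+00, -2.88096157e-01]), 'qvel': array([ 0.00089882,  0.00016892,  0.00241599,  0.00121141,  0.00124715,
       -0.00071309]), 'tau': array([-2.15416549e-03, -5.84163165e+01,  2.93753135e+01,  7.01555416e+00,
        1.01792993e-02, -6.19488196e-05]), 'tcp_pos': array([ 246.93392072, -627.7497226 ,  225.72149754]), 'eef_rot': array([-1.86264912e-01,  9.82499283e-01,  7.05790942e-04, -2.06572407e-04]), 'contact_force': array([ 0.15641593, -0.54717208,  0.19410031]), 'moment': array([ 0.01286526,  0.01603793, -0.00325789]), 'finger_force': 0.0, 'width': 87.32346076972973}
{'fx': 309.70691628693146, 'fy': 309.70691628693146, 'cx': 314.3285099814485, 'cy': 197.94760084450218, 'T_tool_cam': array([[ 3.83987821e-04,  9.63649243e-01,  2.67170337e-01,
         7.29843231e+01],
       [ 9.99999105e-01, -2.76280770e-05, -1.33758750e-03,
         6.91698358e-01],
       [-1.28158378e-03,  2.67170611e-01, -9.63648391e-01,
        -1.58542786e+02],
       [ 0.00000000e+00,  0.00000000e+00,  0.00000000e+00,
         1.00000000e+00]])}
```

View pics/scene0.png

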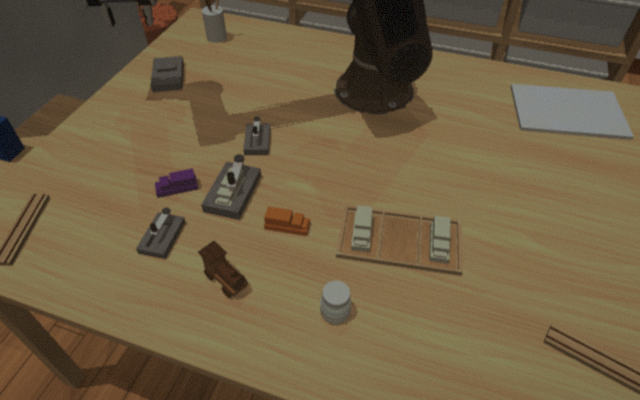

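View pics/side0.png

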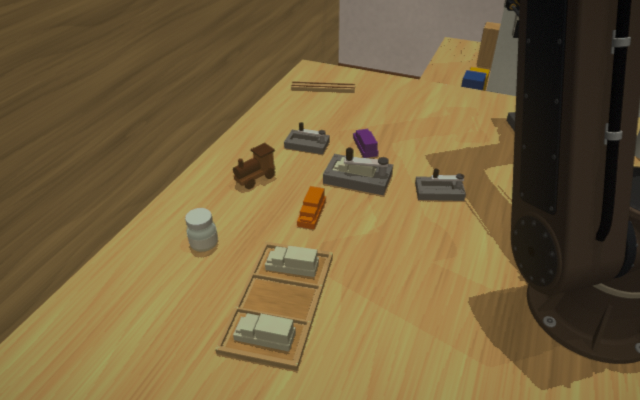

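The mould candidates in the scene picture are (257,138), (232,187) and (162,232). The one at (232,187) is the largest and is the one meant. The grey box at (168,73) isn't a mould with a lorry. In the tray, the middle bay at (400,240) is empty, and the lorries at (361,228) and (441,240) have their bonnets pointing away from the robot. Next I'll look from close by with the wrist camera.

```bash
cat > h.py <<'E'
from plant import bot
import numpy as np, cv2
from scipy.spatial.transform import Rotation as R
def ray(name,u,v,st=None):
    c=bot.get_calibration(name); x=(u-c["cx"])/c["fx"]; y=(v-c["cy"])/c["fy"]
    if name=="wrist":
        r=np.hypot(x,y); k=np.sin(r)/r if r>1e-9 else 1; d=np.array([x*k,-y*k,-np.cos(r)])
        T=np.eye(4); T[:3,:3]=R.from_quat(st[1]).as_matrix(); T[:3,3]=st[0]; T=T@np.array(c["T_tool_cam"])
    else:
        d=np.array([x,-y,-1.]); T=np.linalg.inv(np.array(c["view"]))
    return T[:3,3],T[:3,:3]@d
def onz(name,u,v,z,st=None):
    o,d=ray(name,u,v,st); return (o+d*(z-o[2])/d[2])
def proj(p,st):
    c=bot.get_calibration("wrist"); T=np.eye(4); T[:3,:3]=R.from_quat(st[1]).as_matrix(); T[:3,3]=st[0]
    q=np.linalg.inv(T@np.array(c["T_tool_cam"]))@np.r_[p,1]; x,y,z=q[0],-q[1],-q[2]
    h=np.hypot(x,y); k=np.arctan2(h,z)/h; return np.array([c["cx"]+c["fx"]*x*k,c["cy"]+c["fy"]*y*k])
def down(yaw): # tool pointing down, tool x axis along heading yaw (world)
    c,s=np.cos(yaw),np.sin(yaw)
    return R.from_matrix(np.array([[c,s,0],[s,-c,0],[0,0,-1.]])).as_quat()
def snap(fn):
    s=bot.read_state(); st=(np.array(s["tcp_pos"]),np.array(s["eef_rot"])); im=bot.camera("wrist")
    cv2.imwrite(f"pics/{fn}.png",im[:,:,::-1]); np.savez(f"pics/{fn}.npz",p=st[0],q=st[1]); return im,st
def load(fn):
    z=np.load(f"pics/{fn}.npz"); return cv2.imread(f"pics/{fn}.png"),(z["p"],z["q"])
E
python3 - <<'E'
from h import *
for n,u,v,z in [("scene",232,187,28),("side",358,175,28),("scene",231,177,76),("side",349,155,76),("scene",400,240,6),("side",277,300,6),("scene",239,160,62),("side",383,162,62),("scene",222,272,30),("scene",336,302,40)]: print(n,u,v,onz(n,u,v,z).round(0))
s=bot.read_state();print(R.from_quat(s["eef_rot"]).as_matrix().round(2).tolist())
m=onz("scene",232,187,28); t=onz("scene",400,240,6)
for nm,p in (("mould1",m),("tray1",t)):
    yaw=np.arctan2(p[1],p[0])
    for hh in (300,250,200):
      for y in (yaw+np.pi, yaw, yaw+np.pi/2, yaw-np.pi/2):
        tgt=np.array([p[0]-30*np.cos(y),p[1]-30*np.sin(y),hh])
        q=bot.solve_ik(tgt,down(y))
        if q is not None: break
      if q is not None: break
    print(nm,tgt,y,q); bot.move_ptp(tgt,down(y)); snap(nm); print(bot.read_state()["t"])
a=np.vstack([cv2.imread("pics/mould1.png"),cv2.imread("pics/tray1.png")]); cv2.imwrite("pics/pair1.png",cv2.resize(a,None,fx=.75,fy=.75))
E
```

```text
scene 232 187 [ 542. -208.   28.]
side 358 175 [ 527. -189.   28.]
scene 231 177 [ 554. -198.   76.]
side 349 155 [ 553. -194.   76.]
scene 400 240 [547. 209.   6.]
side 277 300 [545. 209.   6.]
scene 239 160 [ 482. -214.   62.]
side 383 162 [ 476. -216.   62.]
scene 222 272 [ 770. -118.   30.]
scene 336 302 [764. 127.  40.]
[[-0.93, -0.37, -0.0], [-0.37, 0.93, 0.0], [0.0, 0.0, -1.0]]
mould1 [ 570.34814236 -218.57596574  300.        ] 2.775624022939128 [-0.0465484   0.21633925 -0.0195249   0.         -1.33493217 -1.89021656]
2.1083
tray1 [575.26520951 219.27897192 300.        ] 3.5057694253150826 [ 0.68099573  0.22458499 -0.0088733   0.         -1.33733804 -1.88761528]
3.7667
```

View pics/pair1.png

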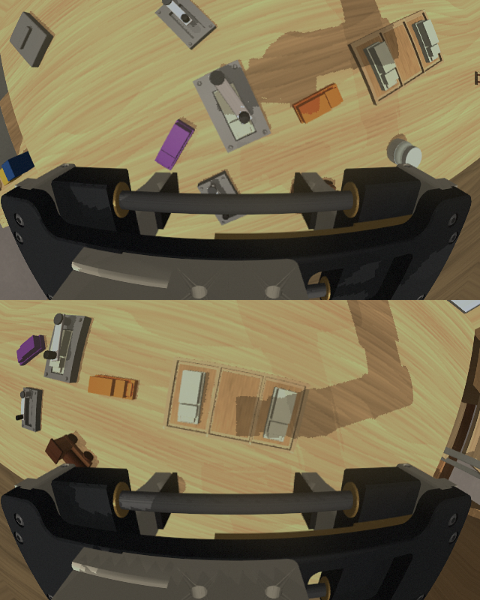

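The upper picture shows the mould at about (309,140) full-size, with its pivot post near (289,103) and its knob near (325,156). The lower picture shows the tray at about (315,138), with the middle bay empty. I'll enlarge both to confirm and pick points.

Run:
```python
from h import *
a=load("mould1")[0][70:210,240:380]; b=load("tray1")[0][70:210,210:420]
a=cv2.resize(a,None,fx=4,fy=4,interpolation=cv2.INTER_CUBIC)
cv2.imwrite("pics/mcrop.png",a); cv2.imwrite("pics/tcrop.png",cv2.resize(b,None,fx=3.8,fy=3.8,interpolation=cv2.INTER_CUBIC))
```

```text
(no output)
```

View pics/mcrop.png

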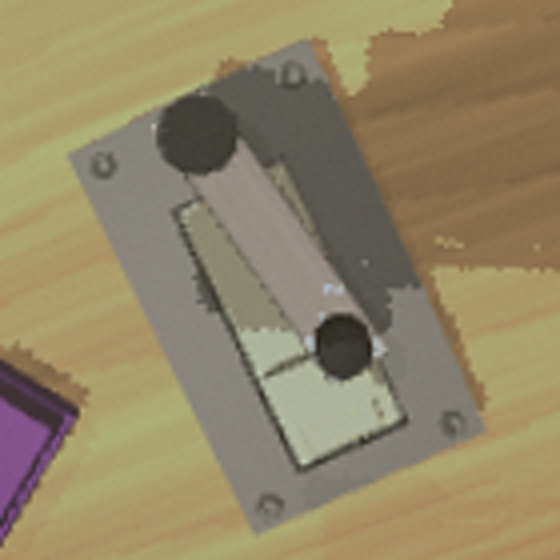

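View pics/tcrop.png

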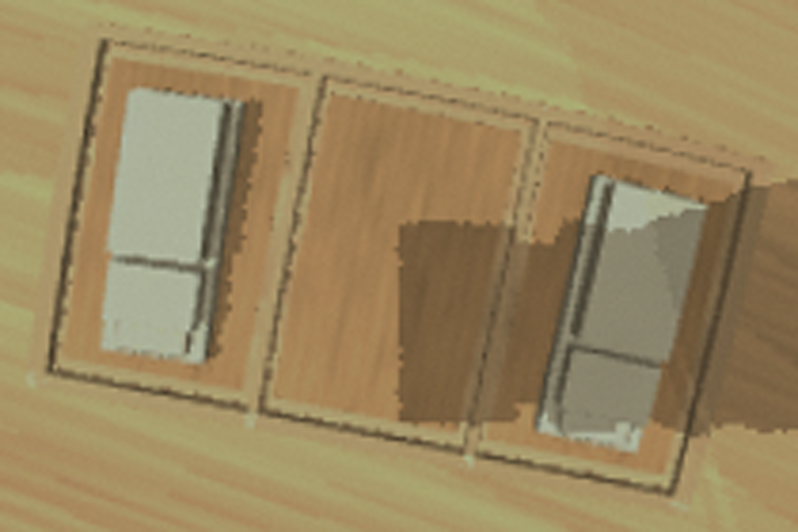

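The crop confirms the mould. The register pins are at crop (292,75), (103,165), (454,424) and (269,507), the knob top is at (343,347), and the casting's nose points towards the bottom. In the tray crop, the lorries lie left and right with their noses (cab end) at the bottom, and the rim lines run through (103,42), (748,173), (673,492) and (50,373).

```bash
cat > est.py <<'E'
from h import *
def fit(model,w):
    m=model-model.mean(0); v=w-w.mean(0); U,S,V=np.linalg.svd(m.T@v); Q=V.T@np.diag([1,np.linalg.det(V.T@U.T)])@U.T
    a=np.arctan2(Q[1,0],Q[0,0]); t=w.mean(0)-Q@model.mean(0); return a,t,w-(model@Q.T+t)
_,st=load("mould1"); P=lambda c,z:onz("wrist",240+c[0]/4,70+c[1]/4,z,st)[:2]
pins=np.array([P(c,33) for c in [(292,75),(103,165),(454,424),(269,507)]])
ma,mt,res=fit(np.array([[-76,36],[-76,-36],[58,36],[58,-36.]]),pins)
Rm=lambda a:np.array([[np.cos(a),-np.sin(a)],[np.sin(a),np.cos(a)]])
piv=mt+Rm(ma)@[-69,0]; knob=P((343,347),90); d=Rm(ma).T@(knob-piv)
barang=np.arctan2(d[1],d[0])
_,ts=load("tray1"); Q=lambda c,z:onz("wrist",210+c[0]/3.8,70+c[1]/3.8,z,ts)[:2]
if __name__=="__main__":
    print("mould",ma,mt,res.round(1).tolist(),"piv",piv,"knob",knob,"bar",barang,np.hypot(*d))
    for z in (14,):
        r=[Q(c,z) for c in [(103,42),(748,173),(673,492),(50,373)]]; print([np.hypot(*(r[i]-r[i-1])).round(1) for i in range(4)],np.mean(r,0),np.round(r,1).tolist())
    f=[Q(c,6) for c in [(325,92),(528,128),(467,445),(268,408)]]; print([np.hypot(*(f[i]-f[i-1])).round(1) for i in range(4)],np.mean(f,0))
    for v in (r,f):
        x=(v[2]-v[1]+v[3]-v[0]); y=v[1]-v[0]+v[2]-v[3]; print(np.arctan2(x[1],x[0]),np.arctan2(-y[0],y[1]))
    print(piv,Rm(1.8+ma)@[80,0]+piv, onz("scene",231,173,90), onz("side",349,151,90))
E
python3 est.py
```

```text
mould 0.07101482343396312 [ 547.02997483 -211.10706279] [[0.3, -0.4], [0.1, 0.4], [-0.1, -0.0], [-0.3, 0.1]] piv [ 478.20388885 -216.00296809] knob [ 554.73836714 -197.37067865] bar 0.16778933536325522 78.76984560263706
[np.float64(130.7), np.float64(251.2), np.float64(129.7), np.float64(251.9)] [541.99936186 206.45430895] [[498.4, 71.5], [457.3, 319.3], [585.1, 341.7], [627.3, 93.3]]
[np.float64(125.1), np.float64(78.3), np.float64(126.4), np.float64(80.0)] [543.44542584 207.57348537]
0.1699849945163377 0.1664540093166785
0.18066522640206428 0.1817158860777625
[ 478.20388885 -216.00296809] [ 454.54557386 -139.5812164 ] [ 553.82486115 -195.73891674   90.        ] [ 551.73435015 -189.64364774   90.        ]
```

```bash
python3 - <<'E'
from h import *
from est import ma,piv,barang
pos=lambda th,z:np.r_[piv+80*np.array([np.cos(th+ma),np.sin(th+ma)]),z]
ths=np.linspace(barang,1.82,9); print(barang)
for off in (0,np.pi):
    print(off,[None if (q:=bot.solve_ik(pos(t,67),down(t+ma+off))) is None else q.round(2).tolist() for t in (ths[0],ths[4],ths[-1])])
off=np.pi
bot.move_gripper(40,force=10)
bot.move_ptp(pos(ths[0],170),down(ths[0]+ma+off)); snap("k1")
bot.line_to(pos(ths[0],67),120)
print(bot.read_state()["contact_force"],bot.read_state()["t"])
bot.move_gripper(26)
print(bot.read_state()["width"],bot.read_state()["finger_force"])
for t in ths[1:]:
    bot.line_to(pos(t,67),60,down(t+ma+off)); s=bot.read_state(); print(t.round(2),s["contact_force"].round(1),s["finger_force"])
bot.move_gripper(36); bot.line_to(pos(ths[-1],170),150)
# look from above the mould
y=ma+np.pi; c=np.array([540,-211]); 
bot.move_ptp(np.r_[c-40*np.array([np.cos(y),np.sin(y)]),200],down(y)); im,st=snap("m2"); print(bot.read_state()["t"])
E
python3 -c "
import cv2;a=cv2.imread('pics/m2.png');cv2.imwrite('pics/m2c.png',cv2.resize(a[:260,120:520],None,fx=2,fy=2,interpolation=cv2.INTER_CUBIC))"
```

```text
0.16778933536325522
0 [[-0.01, 0.37, -0.38, 0.0, -0.82, 1.82], [0.09, 0.3, -0.49, 0.0, -0.78, 2.55], [0.12, 0.2, -0.63, 0.0, -0.74, -2.94]]
3.141592653589793 [[-0.01, 0.37, -0.38, 0.0, -0.82, -1.32], [0.09, 0.3, -0.49, 0.0, -0.78, -0.6], [0.12, 0.2, -0.63, 0.0, -0.74, 0.2]]
[ 0.86008426  0.77427665 -0.13592653] 7.3833
26.207237710642683 0.0
0.37 [0.2 0.4 1.5] 0.0
0.58 [1.  0.4 1.1] 0.0
0.79 [-0.2 -0.3 -0.7] 0.0
0.99 [-0.5 -0.2  0.3] 0.0
1.2 [0.8 0.3 1. ] 0.0
1.41 [-0.1 -0.2  0. ] 0.0
1.61 [0.8 0.6 0.2] 0.0
1.82 [-0.9  0.1  0.3] 0.0
14.1333
```

View pics/m2c.png

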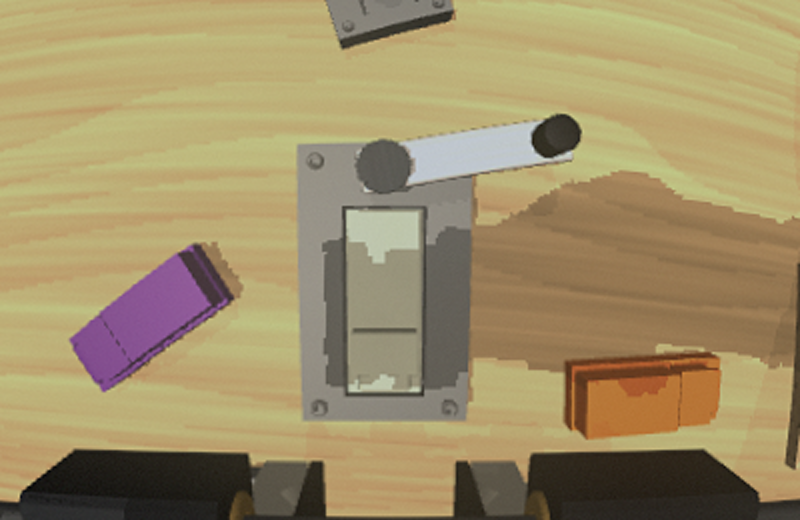

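The bar is swung round: its knob is at crop (556,133) and its pivot at (384,165). The casting is in the cavity, with the box-to-cab slot at (384,329) and the nose at the bottom. I'll check the numbers and then grasp.

Run:
```python
from h import *
from est import ma,mt,piv,Rm,fit
_,st=load("m2"); P=lambda c,z:onz("wrist",120+c[0]/2,c[1]/2,z,st)[:2]
a,t,res=fit(np.array([[-76,-36],[58,-36],[58,36.]]),np.array([P(c,33) for c in [(316,160),(319,407),(449,407)]]))
print("mould",a,t,res.round(1).tolist(),"old",ma,mt)
d=P((556,133),90)-(t+Rm(a)@[-69,0]); print("bar",(np.arctan2(d[1],d[0])-a),np.hypot(*d))
L=lambda p:(Rm(a).T@(p-t)).round(1)
print("slot (12,0)",L(P((384,329),46)),"box back top corners (-48,+-17)",L(P((348,208),50)),L(P((424,208),50)))
np.savez("mould.npz",a=a,t=t)
o=down(a+np.pi); g=t+Rm(a)@[-6,0]; bot.move_gripper(60,force=15)
for z in (200,31): print(bot.solve_ik(np.r_[g,z],o))
bot.line_to(np.r_[g,130],200,o); bot.line_to(np.r_[g,31.5],80)
s=bot.read_state(); print(s["tcp_pos"],s["contact_force"].round(1),s["t"])
bot.move_gripper(30,force=15); s=bot.read_state(); print("w",s["width"],s["finger_force"],s["contact_force"].round(1))
```

```text
mould 0.0684573764049362 [ 545.09617941 -211.91854679] [[0.8, 0.3], [-0.3, 0.1], [-0.5, -0.5]] old 0.07102463462265483 [ 546.6139552  -211.31897201]
bar 1.7621524591032804 76.02249668188723
slot (12,0) [12.4 -0.1] box back top corners (-48,+-17) [-49. -18.] [-49.1  19.3]
[-0.03780692  0.22164301 -0.24276244  0.         -1.10639088 -1.46453203]
[-0.03780692  0.40189901 -0.43232469  0.         -0.73657263 -1.46453203]
[ 539.49034707 -212.3724079    32.04135326] [-0.4  0.8 -0.2] 16.725
w 34.16500685045411 14.999761283397675 [-0.6 -0.5  1.4]
```

Run:
```python
from h import *
from est import Rm
m=np.load("mould.npz"); a=float(m["a"]); t=m["t"]
g=t+Rm(a)@[-6,0]
bot.line_to(np.r_[g,60],40); bot.line_to(np.r_[g,140],120)
s=bot.read_state(); print(s["width"],s["contact_force"].round(2))
b=np.array([542.5,207.]); ya=.172; p=b+Rm(ya)@[-6,0]; o=down(ya+np.pi)
bot.line_to(np.r_[p,140],150,o); s=bot.read_state(); print(s["t"],s["tcp_pos"],s["width"],s["finger_force"])
snap("t2")
im=bot.camera("side")[:,:,::-1][200:380,180:380]; w=load("t2")[0]
sc=bot.camera("scene")[:,:,::-1][160:300,300:500]
f=lambda x,w_,h_:cv2.resize(x,(w_,h_),interpolation=cv2.INTER_CUBIC)
cv2.imwrite("pics/hover.png",np.hstack([f(w,640,400),]))
```

```text
33.997603396773684 [-0.09  0.3  -2.64]
21.9083 [536.57926336 205.59001322 140.03382584] 33.712854538476954 14.999228417873383
```

View pics/hover.png

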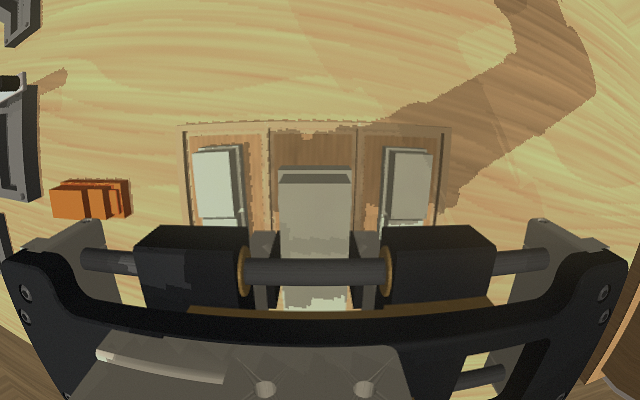

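The casting hangs level over the middle bay, with its box at columns 278–350 between dividers at about 270 and 357, and in line with the bay. Now I'll lower it.

Run:
```python
from h import *
from est import Rm
p=np.array([542.5,207.])+Rm(.172)@[-6,0]
bot.line_to(np.r_[p,45],90); bot.line_to(np.r_[p,31],20)
bot.pause(.3); f0=bot.read_state()["contact_force"][2]
z=31
while z>24.5:
    z-=.5; bot.line_to(np.r_[p,z],8); f=bot.read_state()["contact_force"][2]; print(z,round(f-f0,2),end="; ")
    if f-f0>2.5: break
s=bot.read_state(); print(s["tcp_pos"],s["t"])
bot.move_gripper(48); bot.pause(.3); print(bot.read_state()["contact_force"].round(1))
bot.line_to(np.r_[p,120],80); bot.line_to(np.r_[p+np.array([-20,0]),220],200)
s=bot.read_state(); print(s["t"]); im,st=snap("t3")
bot.move_ptp(np.r_[575,219,300],down(3.506)); im,st=snap("t4")
a=cv2.resize(im[70:210,210:420],None,fx=3.8,fy=3.8,interpolation=cv2.INTER_CUBIC)[:,:,::-1]; cv2.imwrite("pics/t4c.png",a)
```

```text
30.5 1.34; 30.0 0.33; 29.5 0.29; 29.0 0.98; 28.5 1.0; 28.0 0.08; 27.5 3.47; [536.68969484 206.02919922  27.66446576] 26.1667
[-0.  -0.9  0.9]
28.9583
```

View pics/t4c.png

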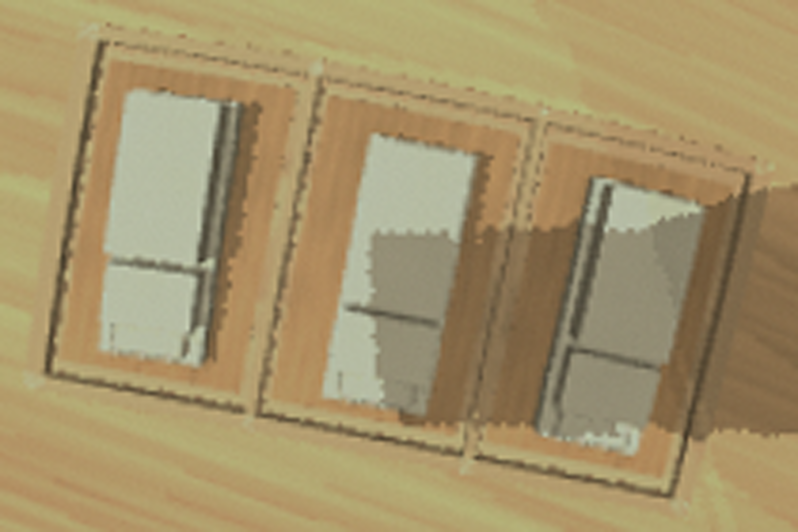

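The casting lies flat in the middle bay, with even margins and its nose pointing the same way as its neighbours, which haven't moved. Handing in.

```bash
python3 -c "
from plant import bot
print(bot.read_state()['t'],bot.close_job())"
```

```text
the job is handed in; nothing more can be done
29.5417 None
```

The job is handed in at 29.5 s: I swung the bar round to about 1.76 rad (over the required 1.6) and set the casting down gently in the middle bay, centred, in line and nose the right way; the hand-in returned no verdict.

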